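# Step the culture plate on by five clicks and lock it

### The job

The culture dish on the click-feed stage is being counted strip by strip under the reading lens. Swing the locking lever clear, turn the cross handle clockwise (seen from above) until the index wheel has gone on by exactly five clicks - the handle has free play, so count the clicks you feel and not the handle's turn - and then swing the lever fully home again to lock the stage there. Keep the dish seated on the stage and leave the other things on the bench where they are.

Things in the scene. Friction and masses are not known exactly. Their poses are not given: they have to be found in the camera images.
- plate_stage: click-feed stage, fast on the table: aluminium base plate 150 x 292 mm, top 14 mm up. Origin on the table; its +x points to the unit's back, +y from cross handle to dish. Handle axis at (0, -60) mm, lever pivot (-36, -108) mm, carriage centre (0, 62) mm at the start. Within 75 mm of the handle axis all but the handle, its 14 mm thick shaft and the lever grip lies below 46 mm
- handle_hub (a point): top centre of the cross handle's hub (30 mm across), on its vertical axis, 88 mm up; fixed point. Four level round arms at right angles, 9 mm thick, centre line 75 mm up, end in 16 mm balls, 68 mm reach overall. Clockwise from above feeds the dish away from the handle. It drives the index wheel through a dog with free play: from stop to stop it turns loosely over 1.2 rad, and starts anywhere in that
- red_ball (a point): centre of the one red ball, at the end of one arm of the cross handle, 60 mm from its axis, 75 mm up; turns with the handle. The other three arms (black balls) follow every 90 degrees
- index_wheel_top (a point): centre of the 84 mm index wheel, pin tops 38 mm up, on the handle axis; fixed point. A sprung roller holds it in a notch every 30 degrees. Pushed at an arm 42 mm from the axis: about 0.3 N in the free play; then the force climbs to 5 to 8 N as the roller lifts, and drops below 1 N as the wheel snaps ahead into the next notch (one click); then some 0.25 rad of loose turn before the next climb
- lock_pivot (a point): top of the locking lever's vertical pivot, 40 mm up; fixed point. Its tooth, on the far side from the grip, stands between two pins of the index wheel while locked: the wheel then cannot turn
- lock_grip (a point): top centre of the lever's upright black round grip, 80 mm up, 77 mm from the pivot; 16 mm thick from 60 to 76 mm up, 13 to 16 mm below that, standing on a 10 mm level bar 32 mm up. Locked, the bar points along the stage's -y from the pivot
- lock_lever (a joint): angle of the locking lever: 0 = fully home, locked; grows counter-clockwise seen from above (grip moves towards the stage's +x) to a stop at 0.6; the tooth is clear from 0.3. Stiff (about 1.5 N at the grip), stays where it is left; goes home only while the wheel rests in a notch
- carriage_top (a point): centre of the top face of the white dish carriage (100 x 78 mm), 38 mm up; it slides along the stage's +y, 2 mm for each click, only as the wheel turns; it starts at y = 62 mm in the stage's frame
- lens_top (a point): top centre of the fixed reading lens over the dish, 66 mm wide, 102 mm up, on a post at (55, 140) mm in the stage's frame with a ball on top that reaches 106 mm up
- dish: round culture dish with pink agar, 64 mm wide, 14 mm tall, loose, standing between four locating pins on the carriage; origin at the centre of its underside
- jar: amber jar with white screw cap, 45 mm wide, 55 mm tall, bystander; origin at the centre of its underside
- vial_black: brown stain vial with black cap, 27 mm wide, 61 mm tall, bystander; origin at the centre of its underside
- vial_white: brown stain vial with white cap, 23 mm wide, 55 mm tall, bystander; origin at the centre of its underside
- beaker: small clear beaker, 57 mm wide, 66 mm tall, bystander; origin at the centre of its underside
- slide_box: green slide carton 78 x 28 x 20 mm, long side along its x, bystander; origin at the centre of its underside
- dropper: brown dropper bottle, 31 mm wide, 86 mm tall, bystander; origin at the centre of its underside

How it is judged:
By the outcome, as a careful person would: the job done as asked, in the order asked, and still so for the second after the job is handed in, with the robot touching nothing.
It also fails if it takes over 72 s, if anything falls off the work surface, if the arm or the gripper's body presses on something with over 40 N, if the wrist force passes 120 N, or if a joint passes its speed limit or range.

### The arm

A 6-joint arm with a two-finger parallel gripper is mounted at the origin on a cart in front of the work surface, level with it; the furniture and walls round the work are solid. World frame = base frame: x ahead of the robot, y to its left, z up, the work surface at z = 0. Lengths are in mm, angles in rad, forces in N, time in s.
With the tool pointing down it reaches from about 425 to 950 mm from the base axis. Payload 3.5 kg.
Tool frame: the origin (TCP) lies midway between the tips of the shut fingers; the grasp point (between the pads) lies 19 mm behind it; z points along the fingers, y is the direction in which the jaws open and shut (so a half turn about z gives the same grasp; the last joint's range is limited). The gripper opens to 85 mm and grips with 20 to 120 N. Pads are 22 mm wide; open, the fingers measure 114 mm over their backs; the gripper's body (76 mm by 85 mm) begins 54 mm behind the grasp point. The pads swing forward as they close: fully open they stand 13 mm farther back than shut.
Start: joints at [1.072, 0.286, 1.577, -0, 1.279, -0.15], TCP at [230.658, 634.352, 231.325] pointing down, gripper open.
Joint ranges: [-2.77, 2.77], [-0.9, 2.22], [0.21, 2.48], [-1.53, 4.67], [0.24, 2.81], [-2.84, 2.84]. Speed limits (rad/s): [2.79, 2.79, 3.14, 3.14, 3.14, 3.14].

### API

Orientations are given as a unit quaternion [w, x, y, z].
In Python, from station import arm gives the robot as it stands.
- The arm moves only by the shell command python3 -m creep 'ROWS' [FORCE]. ROWS is JSON, a list of rows, each a list of 5 numbers: the shift along the tool's x, y, z in m, then the turn about the tool's z in rad, then the gripper's target within -1 to 1 (shut at 1, half-way at 0, fully open at -1). A call has 1 to 5 rows; each row is the pose to reach, as a shift and turn from the pose commanded when the call began, along the tool's axes at that moment; what a row does not reach only later rows make up. A row lasts 1/12 s, in which the tool goes at most 41.7 mm and 7.16 degrees, less where a joint would pass 70% of its speed; a pose out of reach is approached as far as the arm can. A call with a gripper value outside its range is refused whole. The fingers move at their own pace and stop on an object; FORCE is the grip in N (left out, the last holds). Time passes only in rows, so rows that repeat a pose let the fingers close. It gives the time, the measured TCP pose, the force and the opening at its end, in the units of the state.
- arm.read_state(): the state, without advancing time (a new reading comes with each control period).
- arm.get_image(name): name is "side" or "top"; returns the picture (420x560x3 uint8, red, green, blue); there is no depth.
- arm.get_calibration(name): a dict with "fx", "fy", "cx", "cy" (pixels), "extrinsics" (4x4, takes a point from world to camera coordinates). Camera axes: x right, y up, looking along -z (the intrinsics and any distortion apply to the point x, -y, -z); pixel columns grow to the right and rows downward; lengths in mm; the calibration is good to about 2 mm. A picture is of the moment at which its call begins. get_calibration takes no time and is no camera call.
- arm.sign_off(): hands the job in, once; it reports no verdict.
The state is a dict: "time": time; "joints": joint angles; "qvel": joint speeds; "tau": joint torques, N m; "tool_pos": TCP position; "ee_rot": TCP orientation; "ft_force": force on the tool from outside, world axes, zero at the start; "torque": the same for the moment, N m; "width": finger opening in mm.
Only numpy, scipy, OpenCV 4.12 (cv2) and the standard library are available. Lean on these libraries where they do the work, as an engineer would, in place of code of your own. Each camera call takes 0.05 s, during which the arm holds its last target.

## Working session

There is one attempt and no reset: what is moved stays moved. The work goes in short steps, Python scripts to look and compute and a shell command to move; the robot and the scene stay as the last step left them, time stands still between calls to the robot, and variables do not carry over. Pictures are saved under pics/ and viewed, and the job is handed in when it is done.

```bash
mkdir -p pics; ls
python3 - <<'E'
from station import arm
import cv2
for n in("side","top"):
    cv2.imwrite(f"pics/{n}0.png",arm.get_image(n)[:,:,::-1])
    c=arm.get_calibration(n);print(n,c)
print(arm.read_state())
E
```

```text
pics
side {'fx': 530.8970196550988, 'fy': 530.8970196550988, 'cx': 281.26400636921846, 'cy': 218.52639303618668, 'extrinsics': array([[-9.99795550e-01,  5.02399333e-03,  1.95861448e-02,
         5.71575954e+02],
       [ 1.14971929e-02, -6.55571629e-01,  7.55045465e-01,
        -1.26797087e+02],
       [ 1.66334643e-02,  7.55116281e-01,  6.55379836e-01,
        -1.44556531e+03],
       [ 0.00000000e+00,  0.00000000e+00,  0.00000000e+00,
         1.00000000e+00]])}
top {'fx': 421.6328346809283, 'fy': 421.6328346809283, 'cx': 277.1727760437107, 'cy': 201.2612771965383, 'extrinsics': array([[-1.70676239e-02, -9.99772604e-01, -1.27842361e-02,
        -2.77097932e+01],
       [ 9.91990623e-01, -1.85324583e-02,  1.24944599e-01,
        -5.90307144e+02],
       [-1.25153110e-01, -1.05493349e-02,  9.92081353e-01,
        -1.08372382e+03],
       [ 0.00000000e+00,  0.00000000e+00,  0.00000000e+00,
         1.00000000e+00]])}
{'time': 0.1, 'joints': array([ 1.07199262e+00,  2.87121368e-01,  1.57804484e+00,  1.16295249e-05,
        1.27860373e+00, -1.49996799e-01]), 'qvel': array([ 0.00093156, -0.00309549, -0.0037028 ,  0.00028674, -0.00028738,
        0.0010503 ]), 'tau': array([-1.31637039e-04, -4.07291257e+01, -2.93705070e+01, -2.04598273e-04,
        3.30904986e-03,  1.78146564e-06]), 'tool_pos': array([230.37652342, 633.8311155 , 230.0482568 ]), 'ee_rot': array([-3.52270663e-04,  1.73522224e-01,  9.84829352e-01, -1.03008750e-03]), 'ft_force': array([ 0.11493022, -0.50370175,  0.55209884]), 'torque': array([-0.03342787,  0.00019039, -0.01277282]), 'width': 85.41821915651742}
```

View pics/side0.png

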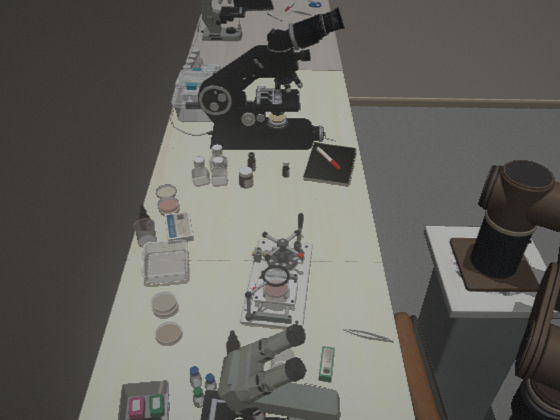

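View pics/top0.png

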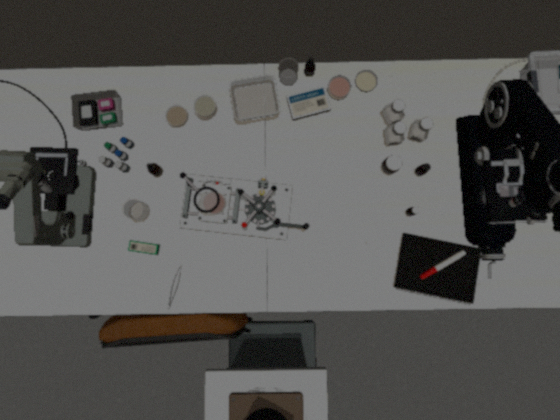

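Run:
```python
import cv2
a=cv2.imread('pics/top0.png')[160:255,165:325]
a=cv2.resize(a,None,fx=5,fy=5,interpolation=cv2.INTER_CUBIC)
cv2.imwrite('pics/topz.png',cv2.convertScaleAbs(a,alpha=1.5))
a=cv2.imread('pics/side0.png')[205:335,225:335]
a=cv2.resize(a,None,fx=4.6,fy=4.6,interpolation=cv2.INTER_CUBIC)
cv2.imwrite('pics/sidez.png',cv2.convertScaleAbs(a,alpha=1.5))
```

```text
(no output)
```

View pics/topz.png

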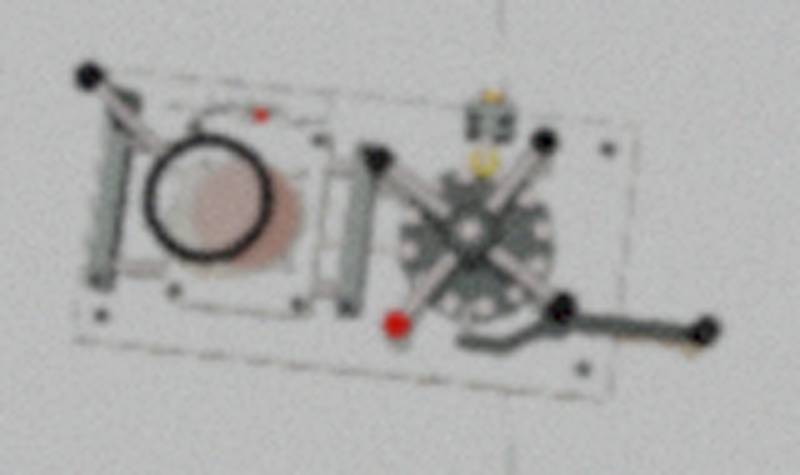

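View pics/sidez.png

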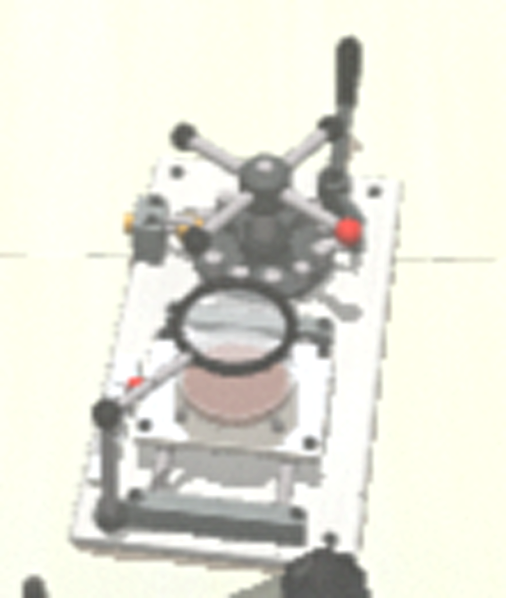

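```bash
cat > h.py <<'E'
import numpy as np
from station import arm
from scipy.optimize import least_squares
def proj(n,P):
    c=arm.get_calibration(n);q=(c['extrinsics']@np.append(P,1))[:3];q=q*[1,-1,-1]
    return np.array([c['fx']*q[0]/q[2]+c['cx'],c['fy']*q[1]/q[2]+c['cy']])
def st(p,P):
    c,s=np.cos(p[2]),np.sin(p[2]);return np.array([p[0]+c*P[0]-s*P[1],p[1]+s*P[0]+c*P[1],P[2]])
def tz(u,v,o=(165,160),f=5.):return np.array([(u+.5)/f-.5+o[0],(v+.5)/f-.5+o[1]])
def sz(u,v):return tz(u,v,(225,205),4.6)
E
python3 - <<'E'
from h import *
def ball(a): return (60*np.cos(a),-60+60*np.sin(a),75)
def obs(p):
    b=p[3]
    return [('top',(0,-60,88),tz(470,230)),('top',(-36,-185,78),tz(707,330)),('top',ball(b),tz(397,325)),
    ('top',ball(b+np.pi/2),tz(562,307)),('top',ball(b+np.pi),tz(545,140)),('top',ball(b-np.pi/2),tz(378,158)),('top',(55,140,100),tz(88,75)),
    ('side',(0,-60,86),sz(265,172)),('side',(-36,-185,77),sz(349,48)),('side',ball(b),sz(348,230)),('side',ball(b+np.pi),sz(183,134)),
    ('side',ball(b-np.pi/2),sz(196,238)),('side',ball(b+np.pi/2),sz(331,126)),('side',(55,140,100),sz(107,412))]
def res(p,w=0):
    return np.concatenate([proj(n,st(p,P))-o for n,P,o in obs(p)])
r=least_squares(res,[520,60,0,2.3])
print(r.x);print(r.fun.reshape(-1,2).round(1))
p=r.x
for n,P in dict(hub=(0,-60,88),piv=(-36,-108,40),grip=(-36,-185,80),lens=(0,62,102),post=(55,140,106),jaw=(70,-60,40)).items():print(n,st(p,P).round(1))
print('red world ang',p[3]+p[2])
E
```

```text
[ 5.79968516e+02  6.73264453e+01 -1.29981764e-01  2.57913802e+00]
[[ 0.2  0.3]
 [ 0.3  0.2]
 [ 0.3  0.2]
 [ 0.4  0.1]
 [ 0.2  0.8]
 [ 0.8  0.9]
 [ 0.6  0.6]
 [-0.5 -0.1]
 [-0.3 -0.3]
 [-0.4  1. ]
 [-0.2  1. ]
 [-0.6  1.1]
 [-0.7  1.1]
 [-0.6  0.3]]
hub [572.2   7.8  88. ]
piv [530.3 -35.1  40. ]
grip [ 520.3 -111.4   80. ]
lens [588.  128.8 102. ]
post [652.7 199.  106. ]
jaw [641.6  -1.2  40. ]
red world ang 2.4491562568065746
```

```bash
cat >> h.py <<'E'
from scipy.spatial.transform import Rotation as Ro
def pose():
    s=arm.read_state();w,x,y,z=s['ee_rot'];R=Ro.from_quat([x,y,z,w]).as_matrix();return s,R
def to(pos,psi=None):
    s,R=pose();d=R.T@(np.array(pos)-s['tool_pos'])/1000
    ps=np.arctan2(R[1,0],R[0,0]);t=0 if psi is None else (ps-psi+np.pi)%(2*np.pi)-np.pi
    print('shift',d.round(4),'turn',round(t,3),'psi',round(ps,3),'j6',s['joints'][5].round(3),'pos',s['tool_pos'].round(1),'F',s['ft_force'].round(2),'w',round(s['width'],1),'t',round(s['time'],2))
P=np.array([579.97,67.33,-.13])
E
python3 - <<'E'
from h import *
to([410,262,231]);to([490.5,-107.5,200],3.01)
E
```

```text
shift [-0.2959 -0.288  -0.0004] turn 0 psi 2.793 j6 -0.15 pos [230.4 633.8 230. ] F [ 0.11 -0.5   0.55] w 85.4 t 0.1
shift [-0.4978 -0.6077  0.0312] turn -0.217 psi 2.793 j6 -0.15 pos [230.4 633.8 230. ] F [ 0.11 -0.5   0.55] w 85.4 t 0.1
```

```bash
python3 -m creep '[[-0.029,-0.028,0,0,1],[-0.058,-0.056,0,0,1],[-0.087,-0.084,0,0,1],[-0.116,-0.112,0,0,1],[-0.145,-0.14,0,0,1]]' 30
python3 -m creep '[[-0.029,-0.028,0,0,1],[-0.058,-0.056,0,0,1],[-0.087,-0.084,0,0,1],[-0.116,-0.112,0,0,1],[-0.145,-0.14,0,0,1]]'
python3 - <<'E'
from h import *
to([490.5,-107.5,200],3.01)
E
```

```text
time: 0.52
tool_pos: [319.2, 451.4, 230.6]
ee_rot: [-0.0, 0.173, 0.985, -0.0]
ft_force: [1.3, 0.6, 0.1]
width: 25.6
time: 0.93
tool_pos: [407.6, 270.2, 231.0]
ee_rot: [-0.0, 0.173, 0.985, -0.0]
ft_force: [0.8, -0.3, 0.0]
width: 0.0
shift [-0.2069 -0.3267  0.031 ] turn -0.217 psi 2.793 j6 -0.845 pos [407.6 270.2 231. ] F [ 0.79 -0.27  0.04] w 0.0 t 0.93
```

```bash
python3 -m creep '[[-0.02,-0.032,0.003,-0.04,1],[-0.041,-0.065,0.006,-0.08,1],[-0.062,-0.098,0.009,-0.12,1],[-0.083,-0.13,0.012,-0.17,1],[-0.103,-0.163,0.015,-0.217,1]]'
python3 - <<'E'
from h import *
to([490.5,-107.5,200],3.01)
E
```

```text
time: 1.35
tool_pos: [448.4, 81.9, 215.9]
ee_rot: [-0.0, 0.065, 0.998, 0.0]
ft_force: [0.9, 0.1, 0.2]
width: -0.1
shift [-0.0662 -0.1824  0.0159] turn 0.002 psi 3.012 j6 -1.484 pos [448.4  81.9 215.9] F [0.87 0.13 0.21] w -0.1 t 1.35
```

```bash
python3 -m creep '[[-0.013,-0.036,0.01,0,1],[-0.026,-0.073,0.02,0,1],[-0.04,-0.109,0.03,0,1],[-0.053,-0.146,0.04,0,1],[-0.066,-0.182,0.05,0,1]]'
python3 - <<'E'
from h import *
to([490.5,-107.5,50],3.01)
E
```

```text
time: 1.77
tool_pos: [489.8, -107.3, 165.6]
ee_rot: [-0.0, 0.066, 0.998, 0.0]
ft_force: [0.3, 1.0, 0.2]
width: 0.2
shift [-8.000e-04 -1.000e-04  1.156e-01] turn -0.001 psi 3.009 j6 -1.857 pos [ 489.8 -107.3  165.6] F [0.29 1.   0.15] w 0.2 t 1.77
```

```bash
python3 -m creep '[[0,0,0.03,0,1],[0,0,0.06,0,1],[0,0,0.09,0,1],[0,0,0.116,0,1],[0,0,0.116,0,1]]'
python3 - <<'E'
from h import *
import cv2
a=arm.get_image('top')[160:270,200:340,::-1];a=cv2.resize(a,None,fx=5,fy=5,interpolation=2)
b=arm.get_image('side')[180:300,230:330,::-1];b=cv2.resize(b,None,fx=5,fy=5,interpolation=2)
cv2.imwrite('pics/t1.png',a);cv2.imwrite('pics/s1.png',b);to([0,0,50])
E
```

```text
time: 2.18
tool_pos: [485.2, -103.6, 44.3]
ee_rot: [-0.006, 0.066, 0.998, 0.002]
ft_force: [-1.6, 0.9, -1.2]
width: 0.1
shift [0.4988 0.0398 0.001 ] turn 0 psi 3.01 j6 -1.853 pos [ 489.3 -105.    49.6] F [ 0.28 -0.59  1.37] w 0.1 t 2.28
```

View pics/s1.png

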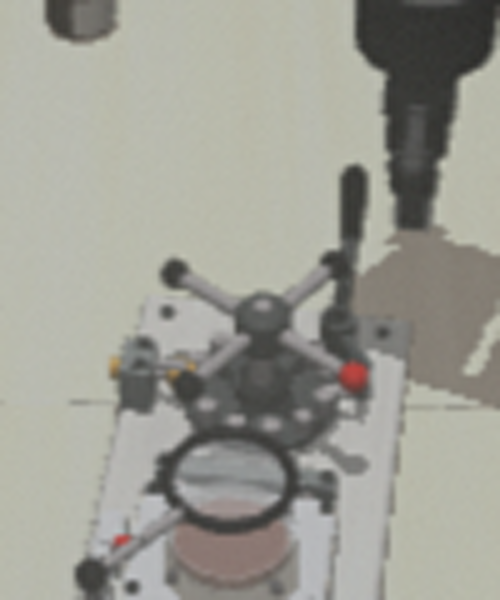

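View pics/t1.png

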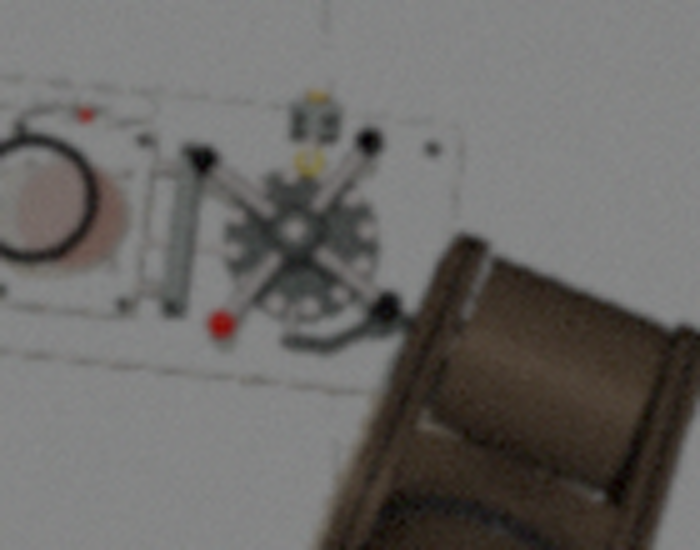

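```bash
python3 -m creep '[[-0.003,0,0,0,1],[-0.006,0,0,0,1],[-0.009,0,0,0,1],[-0.012,0,0,0,1],[-0.016,0,0,0,1]]'
python3 -m creep '[[-0.003,0,0,0,1],[-0.006,0.001,0,0,1],[-0.009,0.001,0,0,1],[-0.012,0.002,0,0,1],[-0.016,0.002,0,0,1]]'
python3 -m creep '[[-0.003,0.001,0,0,1],[-0.006,0.002,0,0,1],[-0.009,0.003,0,0,1],[-0.012,0.005,0,0,1],[-0.016,0.006,0,0,1]]'
python3 - <<'E'
from h import *
to(st(P,[-36+38-19,-185+9,50]),3.01)
E
```

```text
time: 2.7
tool_pos: [506.6, -107.7, 51.3]
ee_rot: [0.0, 0.066, 0.998, -0.0]
ft_force: [-1.2, 0.2, 0.7]
width: 0.2
time: 3.12
tool_pos: [522.0, -107.2, 50.1]
ee_rot: [-0.0, 0.066, 0.998, 0.0]
ft_force: [-1.1, 1.2, -0.0]
width: -0.2
time: 3.53
tool_pos: [538.8, -103.4, 50.2]
ee_rot: [-0.0, 0.066, 0.998, 0.0]
ft_force: [-2.2, 1.5, 0.2]
width: 0.0
shift [-0.0017 -0.0014  0.0002] turn -0.0 psi 3.01 j6 -1.814 pos [ 538.8 -103.4   50.2] F [-2.21  1.47  0.2 ] w 0.0 t 3.53
```

```bash
python3 -m creep '[[0.005,0,0,0,1],[0.01,0,0,0,1],[0.02,0,-0.01,0,1],[0.03,0,-0.03,0,1],[0.035,0,-0.06,0,1]]'
python3 -m creep '[[0.015,0.025,-0.01,-0.1,1],[0.03,0.05,-0.015,-0.2,1],[0.03,0.08,-0.02,-0.3,1],[0.03,0.11,-0.02,-0.4,1],[0.03,0.13,-0.02,-0.5,1]]'
python3 - <<'E'
from h import *
import cv2
a=arm.get_image('top')[160:270,200:340,::-1];a=cv2.resize(a,None,fx=5,fy=5,interpolation=2)
b=arm.get_image('side')[180:300,230:330,::-1];b=cv2.resize(b,None,fx=5,fy=5,interpolation=2)
cv2.imwrite('pics/t2.png',a);cv2.imwrite('pics/s2.png',b)
c=P[:2]; ax=st(P,[0,-60,0])[:2]
u=lambda a:np.array([np.cos(a),np.sin(a)])
q=ax+42*u(2.449)+22*u(4.02)
to([*q,110],4.02)
E
```

```text
time: 3.95
tool_pos: [500.4, -97.9, 107.7]
ee_rot: [-0.004, 0.066, 0.998, 0.001]
ft_force: [0.2, -0.1, 0.8]
width: -0.1
time: 4.37
tool_pos: [491.2, 35.6, 131.2]
ee_rot: [0.001, -0.186, 0.983, 0.0]
ft_force: [-0.5, 1.4, 0.1]
width: 0.2
shift [-0.0257 -0.0297  0.0206] turn -0.506 psi -2.769 j6 -2.078 pos [491.   36.  130.6] F [-0.32 -0.02 -0.15] w -0.3 t 4.47
```

View pics/s2.png

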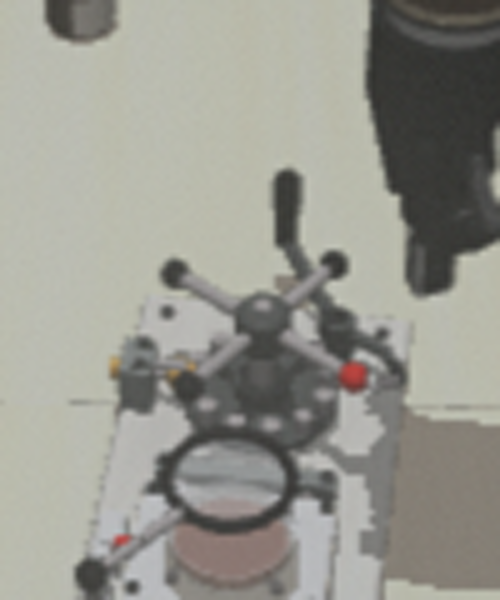

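View pics/t2.png

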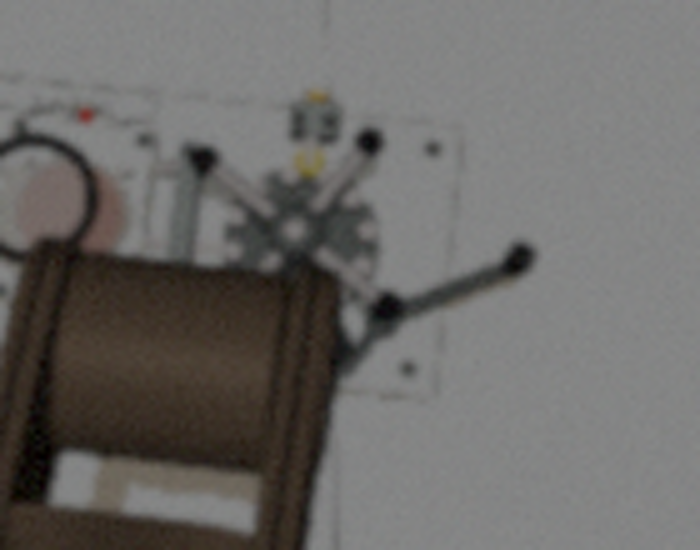

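```bash
python3 -m creep '[[-0.006,-0.006,0,-0.1,1],[-0.012,-0.012,0,-0.2,1],[-0.018,-0.018,0.005,-0.3,1],[-0.024,-0.026,0.01,-0.4,1],[-0.026,-0.03,0.015,-0.506,1]]'
python3 -m creep '[[0,0,0,0,1]]'
python3 - <<'E'
from h import *
ax=st(P,[0,-60,0])[:2]
u=lambda a:np.array([np.cos(a),np.sin(a)])
q=ax+42*u(2.449)+22*u(4.02)
to([*q,57],4.02)
E
```

```text
time: 4.88
tool_pos: [527.2, 13.6, 115.4]
ee_rot: [0.001, -0.424, 0.905, -0.001]
ft_force: [-0.9, -1.2, 0.3]
width: -0.2
time: 4.97
tool_pos: [526.1, 13.7, 114.3]
ee_rot: [-0.001, -0.423, 0.906, 0.0]
ft_force: [0.3, 0.4, 0.3]
width: 0.1
shift [-0.003   0.0028  0.0573] turn -0.005 psi -2.269 j6 -2.61 pos [526.1  13.7 114.3] F [0.3  0.42 0.27] w 0.1 t 4.97
```

```bash
python3 -m creep '[[-0.001,0.001,0.01,0,1],[-0.002,0.002,0.025,0,1],[-0.002,0.003,0.04,0,1],[-0.003,0.003,0.052,-0.005,1],[-0.003,0.003,0.057,-0.005,1]]'
python3 -m creep '[[0,0,0,0,1],[0,0,0,0,1]]'
python3 - <<'E'
from h import *
ax=st(P,[0,-60,0])[:2]
s,R=pose();print((R.T@np.append(ax-s['tool_pos'][:2],0)).round(1));to([0,0,57],4.02)
E
```

```text
time: 5.38
tool_pos: [524.3, 19.5, 56.0]
ee_rot: [-0.002, -0.425, 0.905, 0.001]
ft_force: [0.3, 0.0, 0.0]
width: -0.2
time: 5.55
tool_pos: [526.0, 19.3, 58.3]
ee_rot: [-0.0, -0.425, 0.905, 0.0]
ft_force: [1.3, -0.1, 0.0]
width: -0.2
[-20.7 -42.8  -0. ]
shift [0.3506 0.3926 0.0014] turn 0.0 psi -2.263 j6 -2.606 pos [526.   19.3  58.3] F [ 1.28 -0.06  0.02] w -0.2 t 5.55
```

```bash
cat > f.py <<'E'
from h import *
s,R=pose();ax=st(P,[0,-60,0])[:2]
c=(R.T@np.append(ax-s['tool_pos'][:2],0))
f=R.T@s['ft_force'];ps=np.arctan2(R[1,0],R[0,0])%(2*np.pi)
M=(s['torque'])
print('t %.2f turned %.3f axis(%.1f,%.1f) z %.1f Ftool %s j6 %.2f'%(s['time'],4.02-ps,c[0],c[1],s['tool_pos'][2],f.round(1),s['joints'][5]))
E
python3 -m creep '[[-0.00129,0.0006,0,0.03,1],[-0.0026,0.00116,0.001,0.06,1]]' >/dev/null; python3 f.py
python3 -m creep '[[-0.00129,0.0006,0,0.03,1],[-0.0026,0.00116,0,0.06,1]]' >/dev/null; python3 f.py
python3 -m creep '[[-0.00086,0.0004,0,0.02,1],[-0.00173,0.00079,0,0.04,1]]' >/dev/null; python3 f.py
python3 -m creep '[[-0.00086,0.0004,0,0.02,1],[-0.00173,0.00079,0,0.04,1]]' >/dev/null; python3 f.py
python3 -m creep '[[-0.00086,0.0004,0,0.02,1],[-0.00173,0.00079,0,0.04,1]]' >/dev/null; python3 f.py
python3 -m creep '[[-0.00086,0.0004,0,0.02,1],[-0.00173,0.00079,0,0.04,1]]' >/dev/null; python3 f.py
python3 -m creep '[[-0.00086,0.0004,0,0.02,1],[-0.00173,0.00079,0,0.04,1]]' >/dev/null; python3 f.py
```

```text
t 5.72 turned 0.061 axis(-20.1,-41.8) z 58.7 Ftool [ 0.  -0.4 -0.5] j6 -2.54
t 5.88 turned 0.121 axis(-20.1,-42.0) z 58.6 Ftool [ 0.3  0.8 -0.6] j6 -2.47
t 6.05 turned 0.161 axis(-20.2,-42.2) z 58.3 Ftool [ 0.4  0.3 -0.8] j6 -2.43
t 6.22 turned 0.201 axis(-20.5,-42.6) z 57.8 Ftool [-0.3  0.2 -0.3] j6 -2.39
t 6.38 turned 0.241 axis(-20.6,-42.8) z 57.4 Ftool [0.2 0.4 0.4] j6 -2.34
t 6.55 turned 0.281 axis(-20.6,-42.8) z 57.3 Ftool [0.  0.1 0.2] j6 -2.30
t 6.72 turned 0.321 axis(-20.6,-42.8) z 57.3 Ftool [ 0.  -0.2 -0.3] j6 -2.26
```

```bash
m(){ :; }
python3 -m creep '[[-0.00086,0.0004,0,0.02,1],[-0.00173,0.00079,0,0.04,1]]' >/dev/null; python3 f.py
python3 -m creep '[[-0.00086,0.0004,0,0.02,1],[-0.00173,0.00079,0,0.04,1]]' >/dev/null; python3 f.py
python3 -m creep '[[-0.00086,0.0004,0,0.02,1],[-0.00173,0.00079,0,0.04,1]]' >/dev/null; python3 f.py
python3 -m creep '[[-0.00086,0.0004,0,0.02,1],[-0.00173,0.00079,0,0.04,1]]' >/dev/null; python3 f.py
python3 -m creep '[[-0.00086,0.0004,0,0.02,1],[-0.00173,0.00079,0,0.04,1]]' >/dev/null; python3 f.py
python3 -m creep '[[-0.00086,0.0004,0,0.02,1],[-0.00173,0.00079,0,0.04,1]]' >/dev/null; python3 f.py
python3 -m creep '[[-0.00086,0.0004,0,0.02,1],[-0.00173,0.00079,0,0.04,1]]' >/dev/null; python3 f.py
python3 -m creep '[[-0.00086,0.0004,0,0.02,1],[-0.00173,0.00079,0,0.04,1]]' >/dev/null; python3 f.py
```

```text
t 6.88 turned 0.361 axis(-20.7,-42.8) z 57.3 Ftool [ 0.5 -0.4 -0.3] j6 -2.21
t 7.05 turned 0.401 axis(-20.7,-42.8) z 57.3 Ftool [ 0.3 -0.2 -0.3] j6 -2.17
t 7.22 turned 0.441 axis(-20.7,-42.8) z 57.3 Ftool [0.6 0.1 0.2] j6 -2.13
t 7.38 turned 0.481 axis(-20.6,-42.8) z 57.3 Ftool [-1.2 -0.9  0.3] j6 -2.08
t 7.55 turned 0.521 axis(-20.7,-42.8) z 57.3 Ftool [ 0.9  0.3 -0.2] j6 -2.04
t 7.72 turned 0.560 axis(-21.7,-42.7) z 57.2 Ftool [ 4.8 -1.3 -3.1] j6 -2.00
t 7.88 turned 0.601 axis(-21.9,-42.7) z 57.1 Ftool [ 6.3 -0.9 -3. ] j6 -1.96
t 8.05 turned 0.641 axis(-21.9,-42.7) z 57.2 Ftool [ 4.7 -1.1 -2.6] j6 -1.91
```

```bash
python3 -m creep '[[-0.00086,0.0004,0,0.02,1]]' >/dev/null; python3 f.py
python3 -m creep '[[-0.00086,0.0004,0,0.02,1]]' >/dev/null; python3 f.py
python3 -m creep '[[-0.00086,0.0004,0,0.02,1]]' >/dev/null; python3 f.py
python3 -m creep '[[-0.00086,0.0004,0,0.02,1]]' >/dev/null; python3 f.py
python3 -m creep '[[-0.00086,0.0004,0,0.02,1]]' >/dev/null; python3 f.py
python3 -m creep '[[-0.00086,0.0004,0,0.02,1]]' >/dev/null; python3 f.py
python3 -m creep '[[-0.00086,0.0004,0,0.02,1]]' >/dev/null; python3 f.py
python3 -m creep '[[-0.00086,0.0004,0,0.02,1]]' >/dev/null; python3 f.py
```

```text
t 8.13 turned 0.661 axis(-21.9,-42.7) z 57.1 Ftool [ 5.7 -1.2 -2.3] j6 -1.89
t 8.22 turned 0.681 axis(-21.7,-42.7) z 57.1 Ftool [ 4.9 -1.  -2.7] j6 -1.87
t 8.30 turned 0.701 axis(-21.4,-42.8) z 57.2 Ftool [ 4.  -0.2 -1.9] j6 -1.85
t 8.38 turned 0.721 axis(-21.0,-42.8) z 57.2 Ftool [ 3.5 -0.5 -1.5] j6 -1.83
t 8.47 turned 0.741 axis(-20.6,-42.9) z 57.2 Ftool [ 2.4 -1.1 -1.1] j6 -1.81
t 8.55 turned 0.761 axis(-20.4,-43.0) z 57.3 Ftool [ 1.4  0.2 -1.1] j6 -1.79
t 8.63 turned 0.781 axis(-20.1,-43.0) z 57.3 Ftool [ 0.2 -0.7  0.3] j6 -1.76
t 8.72 turned 0.801 axis(-20.0,-42.9) z 57.4 Ftool [ 0.4  0.1 -0. ] j6 -1.74
```

```bash
python3 -m creep '[[-0.00086,0.0004,0,0.02,1],[-0.00173,0.00079,0,0.04,1]]' >/dev/null; python3 f.py
python3 -m creep '[[-0.00086,0.0004,0,0.02,1],[-0.00173,0.00079,0,0.04,1]]' >/dev/null; python3 f.py
python3 -m creep '[[-0.00086,0.0004,0,0.02,1],[-0.00173,0.00079,0,0.04,1]]' >/dev/null; python3 f.py
python3 -m creep '[[-0.00086,0.0004,0,0.02,1],[-0.00173,0.00079,0,0.04,1]]' >/dev/null; python3 f.py
python3 -m creep '[[-0.00086,0.0004,0,0.02,1],[-0.00173,0.00079,0,0.04,1]]' >/dev/null; python3 f.py
python3 -m creep '[[-0.00086,0.0004,0,0.02,1],[-0.00173,0.00079,0,0.04,1]]' >/dev/null; python3 f.py
python3 -m creep '[[-0.00086,0.0004,0,0.02,1],[-0.00173,0.00079,0,0.04,1]]' >/dev/null; python3 f.py
python3 -m creep '[[-0.00086,0.0004,0,0.02,1],[-0.00173,0.00079,0,0.04,1]]' >/dev/null; python3 f.py
python3 -m creep '[[-0.00086,0.0004,0,0.02,1],[-0.00173,0.00079,0,0.04,1]]' >/dev/null; python3 f.py
```

```text
t 8.88 turned 0.841 axis(-20.0,-42.8) z 57.5 Ftool [-0.1  0.4 -0.7] j6 -1.70
t 9.05 turned 0.881 axis(-20.3,-42.8) z 57.4 Ftool [-0.1 -0.   0.4] j6 -1.66
t 9.22 turned 0.921 axis(-20.5,-42.8) z 57.3 Ftool [-0.7  0.2  0.3] j6 -1.62
t 9.38 turned 0.961 axis(-20.6,-42.8) z 57.3 Ftool [ 0.1 -0.4 -0.7] j6 -1.58
t 9.55 turned 1.001 axis(-20.6,-42.8) z 57.3 Ftool [ 0.2  0.2 -0. ] j6 -1.53
t 9.72 turned 1.041 axis(-20.6,-42.8) z 57.3 Ftool [ 0.4 -0.4 -0.6] j6 -1.49
t 9.88 turned 1.081 axis(-21.8,-42.6) z 57.1 Ftool [ 5.7 -1.3 -3.1] j6 -1.45
t 10.05 turned 1.121 axis(-22.1,-42.5) z 57.1 Ftool [ 4.9 -1.1 -4. ] j6 -1.41
t 10.22 turned 1.161 axis(-22.2,-42.5) z 57.0 Ftool [ 5.7 -1.7 -4.5] j6 -1.37
```

```bash
python3 -m creep '[[-0.00086,0.0004,0,0.02,1],[-0.00173,0.00079,0,0.04,1]]' >/dev/null; python3 f.py
python3 -m creep '[[-0.00086,0.0004,0,0.02,1],[-0.00173,0.00079,0,0.04,1]]' >/dev/null; python3 f.py
python3 -m creep '[[-0.00086,0.0004,0,0.02,1],[-0.00173,0.00079,0,0.04,1]]' >/dev/null; python3 f.py
python3 -m creep '[[-0.00086,0.0004,0,0.02,1],[-0.00173,0.00079,0,0.04,1]]' >/dev/null; python3 f.py
python3 -m creep '[[-0.00086,0.0004,0,0.02,1],[-0.00173,0.00079,0,0.04,1]]' >/dev/null; python3 f.py
python3 -m creep '[[-0.00086,0.0004,0,0.02,1],[-0.00173,0.00079,0,0.04,1]]' >/dev/null; python3 f.py
python3 -m creep '[[-0.00086,0.0004,0,0.02,1],[-0.00173,0.00079,0,0.04,1]]' >/dev/null; python3 f.py
python3 -m creep '[[-0.00086,0.0004,0,0.02,1],[-0.00173,0.00079,0,0.04,1]]' >/dev/null; python3 f.py
python3 -m creep '[[-0.00086,0.0004,0,0.02,1],[-0.00173,0.00079,0,0.04,1]]' >/dev/null; python3 f.py
```

```text
t 10.38 turned 1.201 axis(-22.0,-42.6) z 57.1 Ftool [ 3.7 -1.8 -4. ] j6 -1.33
t 10.55 turned 1.241 axis(-21.2,-42.7) z 57.2 Ftool [ 2.7 -1.2 -1.9] j6 -1.29
t 10.72 turned 1.281 axis(-20.4,-42.9) z 57.2 Ftool [ 1.1 -0.4 -0.3] j6 -1.25
t 10.88 turned 1.321 axis(-19.8,-43.0) z 57.4 Ftool [-0.5  0.3 -0.3] j6 -1.21
t 11.05 turned 1.361 axis(-19.8,-43.0) z 57.6 Ftool [0.  0.2 0.2] j6 -1.17
t 11.22 turned 1.401 axis(-20.2,-42.9) z 57.5 Ftool [ 0.5 -0.1  0.3] j6 -1.13
t 11.38 turned 1.441 axis(-20.5,-42.8) z 57.4 Ftool [-0.4 -0.5  0.3] j6 -1.09
t 11.55 turned 1.481 axis(-20.5,-42.8) z 57.3 Ftool [-0.4 -0.6 -0.2] j6 -1.05
t 11.72 turned 1.521 axis(-20.6,-42.8) z 57.3 Ftool [-0.1  0.9 -0.3] j6 -1.01
```

Click 2 done. On to click 3 (climb expected near 1.59, drop near 1.82).

```bash
python3 -m creep '[[-0.00086,0.0004,0,0.02,1],[-0.00173,0.00079,0,0.04,1]]' >/dev/null; python3 f.py
python3 -m creep '[[-0.00086,0.0004,0,0.02,1],[-0.00173,0.00079,0,0.04,1]]' >/dev/null; python3 f.py
python3 -m creep '[[-0.00086,0.0004,0,0.02,1],[-0.00173,0.00079,0,0.04,1]]' >/dev/null; python3 f.py
python3 -m creep '[[-0.00086,0.0004,0,0.02,1],[-0.00173,0.00079,0,0.04,1]]' >/dev/null; python3 f.py
python3 -m creep '[[-0.00086,0.0004,0,0.02,1],[-0.00173,0.00079,0,0.04,1]]' >/dev/null; python3 f.py
python3 -m creep '[[-0.00086,0.0004,0,0.02,1],[-0.00173,0.00079,0,0.04,1]]' >/dev/null; python3 f.py
python3 -m creep '[[-0.00086,0.0004,0,0.02,1],[-0.00173,0.00079,0,0.04,1]]' >/dev/null; python3 f.py
python3 -m creep '[[-0.00086,0.0004,0,0.02,1],[-0.00173,0.00079,0,0.04,1]]' >/dev/null; python3 f.py
python3 -m creep '[[-0.00086,0.0004,0,0.02,1],[-0.00173,0.00079,0,0.04,1]]' >/dev/null; python3 f.py
```

```text
t 11.88 turned 1.561 axis(-20.6,-42.8) z 57.3 Ftool [-0.1  1.1  0.1] j6 -0.97
t 12.05 turned 1.601 axis(-21.7,-42.5) z 57.1 Ftool [ 4.8 -1.3 -2.5] j6 -0.93
t 12.22 turned 1.641 axis(-22.2,-42.4) z 57.1 Ftool [ 5.5 -0.7 -3.5] j6 -0.89
t 12.38 turned 1.681 axis(-22.2,-42.5) z 57.2 Ftool [ 6.9 -2.1 -1.8] j6 -0.85
t 12.55 turned 1.721 axis(-22.0,-42.5) z 57.2 Ftool [ 4.4 -0.9 -3.7] j6 -0.81
t 12.72 turned 1.761 axis(-21.2,-42.7) z 57.2 Ftool [ 3.7 -1.  -1.7] j6 -0.77
t 12.88 turned 1.801 axis(-20.3,-42.9) z 57.2 Ftool [1.6 0.2 0.3] j6 -0.73
t 13.05 turned 1.841 axis(-19.7,-43.0) z 57.4 Ftool [-0.4  0.1  0.6] j6 -0.70
t 13.22 turned 1.881 axis(-19.9,-43.1) z 57.5 Ftool [-0.3 -0.7  0.2] j6 -0.66
```

```bash
python3 -m creep '[[-0.00086,0.0004,0,0.02,1],[-0.00173,0.00079,0,0.04,1]]' >/dev/null; python3 f.py
python3 -m creep '[[-0.00086,0.0004,0,0.02,1],[-0.00173,0.00079,0,0.04,1]]' >/dev/null; python3 f.py
python3 -m creep '[[-0.00086,0.0004,0,0.02,1],[-0.00173,0.00079,0,0.04,1]]' >/dev/null; python3 f.py
python3 -m creep '[[-0.00086,0.0004,0,0.02,1],[-0.00173,0.00079,0,0.04,1]]' >/dev/null; python3 f.py
python3 -m creep '[[-0.00086,0.0004,0,0.02,1],[-0.00173,0.00079,0,0.04,1]]' >/dev/null; python3 f.py
python3 -m creep '[[-0.00086,0.0004,0,0.02,1],[-0.00173,0.00079,0,0.04,1]]' >/dev/null; python3 f.py
python3 -m creep '[[-0.00086,0.0004,0,0.02,1],[-0.00173,0.00079,0,0.04,1]]' >/dev/null; python3 f.py
python3 -m creep '[[-0.00086,0.0004,0,0.02,1],[-0.00173,0.00079,0,0.04,1]]' >/dev/null; python3 f.py
python3 -m creep '[[-0.00086,0.0004,0,0.02,1],[-0.00173,0.00079,0,0.04,1]]' >/dev/null; python3 f.py
python3 -m creep '[[-0.00086,0.0004,0,0.02,1],[-0.00173,0.00079,0,0.04,1]]' >/dev/null; python3 f.py
python3 -m creep '[[-0.00086,0.0004,0,0.02,1],[-0.00173,0.00079,0,0.04,1]]' >/dev/null; python3 f.py
python3 -m creep '[[-0.00086,0.0004,0,0.02,1],[-0.00173,0.00079,0,0.04,1]]' >/dev/null; python3 f.py
python3 -m creep '[[-0.00086,0.0004,0,0.02,1],[-0.00173,0.00079,0,0.04,1]]' >/dev/null; python3 f.py
```

```text
t 13.38 turned 1.921 axis(-20.3,-43.0) z 57.4 Ftool [-0.1  0.2 -0.2] j6 -0.62
t 13.55 turned 1.961 axis(-20.5,-42.9) z 57.3 Ftool [ 1.2 -0.4  0.9] j6 -0.58
t 13.72 turned 2.001 axis(-20.5,-42.8) z 57.3 Ftool [ 0.1  0.3 -0.5] j6 -0.54
t 13.88 turned 2.041 axis(-20.6,-42.8) z 57.3 Ftool [-0.4 -0.7  0.3] j6 -0.50
t 14.05 turned 2.081 axis(-20.6,-42.8) z 57.3 Ftool [-0.6 -0.1 -0.3] j6 -0.47
t 14.22 turned 2.122 axis(-21.6,-42.6) z 57.2 Ftool [ 5.4 -1.1 -2.6] j6 -0.43
t 14.38 turned 2.161 axis(-22.1,-42.5) z 57.2 Ftool [ 5.4 -1.3 -1.1] j6 -0.39
t 14.55 turned 2.201 axis(-22.1,-42.4) z 57.3 Ftool [ 6.3 -1.7 -2.1] j6 -0.35
t 14.72 turned 2.241 axis(-22.0,-42.4) z 57.2 Ftool [ 4.6 -0.2 -1.1] j6 -0.31
t 14.88 turned 2.281 axis(-21.3,-42.6) z 57.3 Ftool [ 3.4 -0.3 -0.7] j6 -0.28
t 15.05 turned 2.321 axis(-20.4,-42.9) z 57.3 Ftool [ 1.9 -1.6 -1.2] j6 -0.24
t 15.22 turned 2.361 axis(-19.8,-43.1) z 57.3 Ftool [-0.7  0.1 -1.4] j6 -0.20
t 15.38 turned 2.401 axis(-19.9,-43.2) z 57.5 Ftool [-0.1 -0.5  0.1] j6 -0.16
```

```bash
python3 -m creep '[[-0.00086,0.0004,0,0.02,1],[-0.00173,0.00079,0,0.04,1]]' >/dev/null; python3 f.py
python3 -m creep '[[-0.00086,0.0004,0,0.02,1],[-0.00173,0.00079,0,0.04,1]]' >/dev/null; python3 f.py
python3 -m creep '[[-0.00086,0.0004,0,0.02,1],[-0.00173,0.00079,0,0.04,1]]' >/dev/null; python3 f.py
python3 -m creep '[[-0.00086,0.0004,0,0.02,1],[-0.00173,0.00079,0,0.04,1]]' >/dev/null; python3 f.py
python3 -m creep '[[-0.00086,0.0004,0,0.02,1],[-0.00173,0.00079,0,0.04,1]]' >/dev/null; python3 f.py
python3 -m creep '[[-0.00086,0.0004,0,0.02,1],[-0.00173,0.00079,0,0.04,1]]' >/dev/null; python3 f.py
python3 -m creep '[[-0.00086,0.0004,0,0.02,1],[-0.00173,0.00079,0,0.04,1]]' >/dev/null; python3 f.py
python3 -m creep '[[-0.00086,0.0004,0,0.02,1],[-0.00173,0.00079,0,0.04,1]]' >/dev/null; python3 f.py
python3 -m creep '[[-0.00086,0.0004,0,0.02,1],[-0.00173,0.00079,0,0.04,1]]' >/dev/null; python3 f.py
python3 -m creep '[[-0.00086,0.0004,0,0.02,1],[-0.00173,0.00079,0,0.04,1]]' >/dev/null; python3 f.py
python3 -m creep '[[-0.00086,0.0004,0,0.02,1],[-0.00173,0.00079,0,0.04,1]]' >/dev/null; python3 f.py
python3 -m creep '[[-0.00086,0.0004,0,0.02,1],[-0.00173,0.00079,0,0.04,1]]' >/dev/null; python3 f.py
```

```text
t 15.55 turned 2.441 axis(-20.2,-43.0) z 57.4 Ftool [-0.3  0.1  0.2] j6 -0.13
t 15.72 turned 2.481 axis(-20.5,-42.9) z 57.4 Ftool [-0.6 -0.4  0.1] j6 -0.09
t 15.88 turned 2.521 axis(-20.5,-42.9) z 57.3 Ftool [-0.8  0.6 -0.1] j6 -0.05
t 16.05 turned 2.561 axis(-20.6,-42.9) z 57.3 Ftool [ 0.1 -0.2  0. ] j6 -0.01
t 16.22 turned 2.601 axis(-20.5,-42.9) z 57.3 Ftool [-0.6  0.4 -0.7] j6 0.02
t 16.38 turned 2.642 axis(-21.6,-42.6) z 57.3 Ftool [ 4.8  0.1 -0.8] j6 0.06
t 16.55 turned 2.682 axis(-22.0,-42.5) z 57.3 Ftool [ 5.1 -1.3  0.2] j6 0.10
t 16.72 turned 2.721 axis(-22.1,-42.5) z 57.4 Ftool [ 6.3 -0.8  0.1] j6 0.13
t 16.88 turned 2.761 axis(-21.9,-42.5) z 57.3 Ftool [ 6.1 -1.6 -0.5] j6 0.17
t 17.05 turned 2.801 axis(-21.3,-42.7) z 57.3 Ftool [ 3.9 -0.6 -0.3] j6 0.21
t 17.22 turned 2.841 axis(-20.4,-42.8) z 57.3 Ftool [ 2.  -1.6  0.2] j6 0.25
t 17.38 turned 2.881 axis(-19.8,-43.1) z 57.3 Ftool [ 1.1  0.1 -0.1] j6 0.28
```

```bash
python3 -m creep '[[-0.00086,0.0004,0,0.02,1],[-0.0013,0.0006,0,0.03,1]]' >/dev/null; python3 f.py
python3 -m creep '[[0,0,0,0,1],[0,0,0,0,1]]' >/dev/null; python3 f.py
python3 -m creep '[[0.002,0,0,0,1],[0.004,0,0,0,1],[0.006,0,-0.004,0,1],[0.006,0,-0.02,0,1],[0.006,0,-0.045,0,1]]'; python3 -m creep '[[0,0,-0.02,0,1],[0,0,-0.03,0,1],[0,0,-0.03,0,1]]'
python3 f.py
python3 - <<'E'
from h import *
import cv2
a=arm.get_image('top')[160:255,165:325,::-1];a=cv2.resize(a,None,fx=5,fy=5,interpolation=2)
b=arm.get_image('side')[205:335,225:335,::-1];b=cv2.resize(b,None,fx=4.6,fy=4.6,interpolation=2)
cv2.imwrite('pics/t3.png',cv2.convertScaleAbs(a,alpha=1.5));cv2.imwrite('pics/s3.png',b)
E
```

```text
t 17.55 turned 2.911 axis(-19.9,-43.3) z 57.3 Ftool [-0.1  0.5  0. ] j6 0.31
t 17.72 turned 2.909 axis(-20.3,-43.1) z 57.3 Ftool [0.2 0.7 0.2] j6 0.31
time: 18.13
tool_pos: [620.2, 13.2, 99.9]
ee_rot: [-0.002, 0.85, 0.527, -0.002]
ft_force: [0.1, -0.7, -0.1]
width: -0.1
time: 18.38
tool_pos: [624.6, 12.5, 136.0]
ee_rot: [0.002, 0.85, 0.527, 0.003]
ft_force: [1.3, 0.0, 0.5]
width: -0.2
t 18.38 turned 2.909 axis(-27.4,-44.9) z 136.0 Ftool [ 0.6  1.2 -0.5] j6 0.32
```

View pics/s3.png

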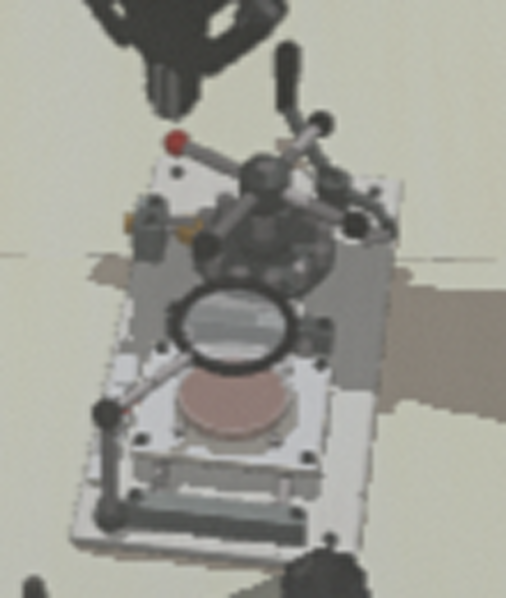

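View pics/t3.png

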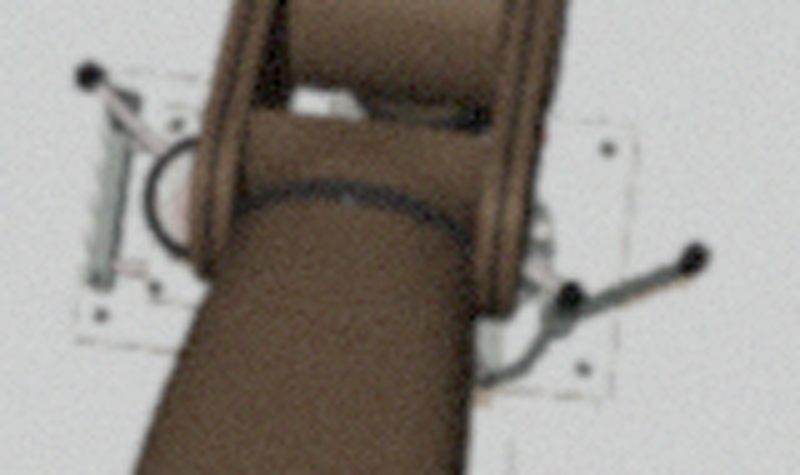

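Run:
```python
from h import *
o=tz(693,258)
r=least_squares(lambda a:proj('top',st(P,[-36+77*np.sin(a[0]),-108-77*np.cos(a[0]),78]))-o,[.5]);print(r.x,r.fun)
a=r.x[0];g=[-36+77*np.sin(a),-108-77*np.cos(a)];print(g)
to(st(P,[g[0]+32,g[1]-3,115]),-.13); print(st(P,[g[0]+32,g[1]-3,50]))
```

```text
[0.50664218] [ 0.80879824 -0.34455967]
[np.float64(1.3637868743029387), np.float64(-175.32716710520106)]
shift [-0.1277  0.0272  0.0171] turn 1.241 psi 1.111 j6 0.317 pos [622.2  12.7 132.1] F [-0.25 -0.41 -1.51] w -0.3 t 18.48
[ 589.93497028 -113.81750942   50.        ]
```

```bash
python3 -m creep '[[-0.013,0.003,0,0.12,1],[-0.026,0.005,0,0.24,1],[-0.039,0.008,0,0.36,1],[-0.052,0.011,0,0.48,1],[-0.064,0.014,0,0.6,1]]'
python3 - <<'E'
from h import *
to([590,-114,115],-.13)
E
```

```text
time: 18.9
tool_pos: [604.9, -51.3, 129.8]
ee_rot: [-0.001, 0.968, 0.25, -0.002]
ft_force: [0.2, -0.0, 0.9]
width: 0.4
shift [-0.0434  0.0477  0.0148] turn 0.635 psi 0.505 j6 0.815 pos [604.9 -51.3 129.8] F [ 0.19 -0.03  0.87] w 0.4 t 18.9
```

```bash
python3 -m creep '[[-0.009,0.01,0,0.12,1],[-0.018,0.02,0,0.24,1],[-0.027,0.03,0,0.37,1],[-0.036,0.04,0.005,0.5,1],[-0.0434,0.0477,0.01,0.635,1]]'
python3 -m creep '[[0,0,0.015,0,1],[0,0,0.035,0,1],[0,0,0.055,0,1],[0,0,0.068,0,1],[0,0,0.072,0,1]]'
python3 - <<'E'
from h import *
import cv2
b=arm.get_image('side')[180:300,230:330,::-1];b=cv2.resize(b,None,fx=5,fy=5,interpolation=2)
cv2.imwrite('pics/s4.png',b)
to([590,-114,50],-.13)
E
```

```text
time: 19.32
tool_pos: [590.8, -114.4, 120.2]
ee_rot: [-0.0, 0.998, -0.055, -0.001]
ft_force: [-0.3, -0.1, 0.3]
width: -0.2
time: 19.73
tool_pos: [588.9, -112.7, 45.6]
ee_rot: [-0.001, 0.999, -0.052, -0.004]
ft_force: [-0.2, 0.2, 0.2]
width: -0.2
shift [ 0.0006  0.001  -0.0035] turn 0.026 psi -0.104 j6 1.317 pos [ 589.5 -112.9   46.5] F [-0.67 -0.18 -0.17] w -0.1 t 19.78
```

View pics/s4.png

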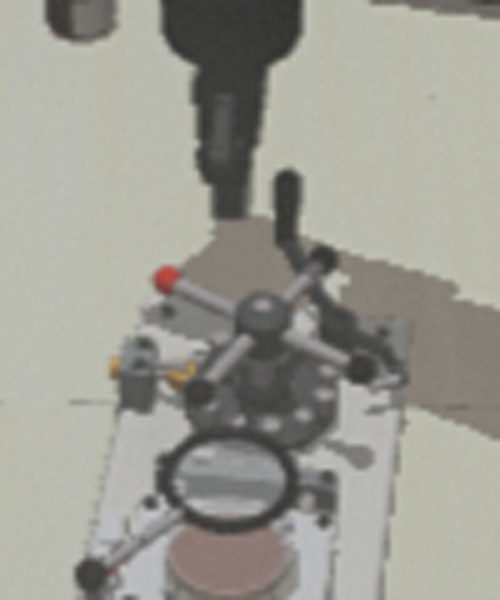

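```bash
python3 -m creep '[[-0.003,0,-0.001,0.01,1],[-0.006,0,-0.002,0.02,1],[-0.009,0.001,-0.003,0.026,1],[-0.012,0.001,-0.003,0.026,1],[-0.015,0.002,-0.003,0.026,1]]'
python3 -m creep '[[-0.003,0.001,0,0,1],[-0.006,0.001,0,0,1],[-0.009,0.002,0,0,1],[-0.012,0.003,0,0,1],[-0.015,0.004,0,0,1]]'
python3 -m creep '[[-0.003,0.001,0,0,1],[-0.006,0.001,0,0,1],[-0.009,0.002,0,0,1],[-0.012,0.002,0,0,1],[-0.014,0.003,0,0,1]]'
python3 - <<'E'
from h import *
to(st(P,[-17,-186,50]),-.13)
E
```

```text
time: 20.2
tool_pos: [577.2, -114.4, 54.5]
ee_rot: [0.0, 0.998, -0.065, 0.001]
ft_force: [0.4, 0.8, 0.4]
width: -0.0
time: 20.62
tool_pos: [561.6, -116.7, 53.8]
ee_rot: [0.0, 0.998, -0.065, 0.001]
ft_force: [2.0, -2.3, 0.6]
width: -0.1
time: 21.03
tool_pos: [546.4, -116.8, 53.0]
ee_rot: [-0.001, 0.998, -0.065, -0.001]
ft_force: [1.3, 0.3, -0.4]
width: -0.0
shift [-0.0076 -0.0009  0.003 ] turn -0.0 psi -0.13 j6 1.308 pos [ 546.4 -116.8   53. ] F [ 1.3   0.29 -0.42] w -0.0 t 21.03
```

```bash
python3 -m creep '[[-0.002,0,0,0,1],[-0.004,0,0,0,1],[-0.005,0,0,0,1]]'
python3 -m creep '[[-0.001,0,0,0,1],[-0.0015,0,0,0,1]]'
python3 -m creep '[[-0.001,0,0,0,1],[-0.0015,0,0,0,1]]'
python3 -m creep '[[-0.001,0,0,0,1],[-0.0015,0,0,0,1]]'
python3 -m creep '[[-0.001,0,0,0,1],[-0.0015,0,0,0,1]]'
```

```text
time: 21.28
tool_pos: [541.8, -116.7, 53.1]
ee_rot: [0.0, 0.998, -0.065, -0.0]
ft_force: [1.6, -1.7, -0.7]
width: -0.2
time: 21.45
tool_pos: [540.5, -116.5, 53.2]
ee_rot: [-0.0, 0.998, -0.065, -0.0]
ft_force: [1.7, -1.2, -1.4]
width: -0.1
time: 21.62
tool_pos: [539.1, -116.4, 53.2]
ee_rot: [-0.0, 0.998, -0.065, -0.0]
ft_force: [1.2, -1.1, -1.1]
width: 0.5
time: 21.78
tool_pos: [538.7, -116.3, 53.4]
ee_rot: [0.0, 0.998, -0.065, 0.002]
ft_force: [5.2, -1.6, -2.7]
width: -0.4
time: 21.95
tool_pos: [538.6, -116.3, 53.6]
ee_rot: [0.0, 0.998, -0.066, 0.004]
ft_force: [10.1, -1.5, -6.1]
width: -0.2
```

```bash
python3 -m creep '[[-0.001,0,0,0,1],[-0.001,0,0,0,1]]'
python3 -m creep '[[0.004,0,0,0,1],[0.01,0,0,0,1],[0.02,0,0,0,1],[0.028,0,-0.015,0,1],[0.03,0,-0.04,0,1]]'
python3 -m creep '[[0.01,0.01,-0.02,0,1],[0.025,0.03,-0.045,0,1],[0.04,0.055,-0.07,0,1],[0.055,0.08,-0.09,0,1],[0.07,0.1,-0.09,0,1]]'
python3 -m creep '[[0.01,0.03,0,0,1],[0.02,0.06,0,0,1],[0.02,0.09,0,0,1],[0.02,0.11,0,0,1],[0.02,0.12,0,0,1]]'
python3 - <<'E'
from h import *
import cv2
T=arm.get_image('top')[:,:,::-1];S=arm.get_image('side')[:,:,::-1]
a=cv2.resize(T[160:255,165:325],None,fx=5,fy=5,interpolation=2)
b=cv2.resize(S[205:335,225:335],None,fx=4.6,fy=4.6,interpolation=2)
cv2.imwrite('pics/t5.png',cv2.convertScaleAbs(a,alpha=1.5));cv2.imwrite('pics/s5.png',b)
cv2.imwrite('pics/T5.png',T)
E
```

```text
time: 22.12
tool_pos: [538.5, -116.4, 53.7]
ee_rot: [0.001, 0.998, -0.066, 0.005]
ft_force: [10.7, -1.4, -8.3]
width: 0.3
time: 22.53
tool_pos: [563.7, -118.9, 90.6]
ee_rot: [-0.001, 0.998, -0.065, -0.004]
ft_force: [-0.2, -0.1, -0.5]
width: -0.3
time: 22.95
tool_pos: [624.6, -230.8, 189.8]
ee_rot: [0.002, 0.998, -0.065, 0.004]
ft_force: [1.0, -0.3, 1.8]
width: -0.0
time: 23.37
tool_pos: [625.1, -352.2, 182.6]
ee_rot: [-0.0, 0.998, -0.066, -0.001]
ft_force: [0.0, 1.1, 0.4]
width: -0.2
```

View pics/s5.png

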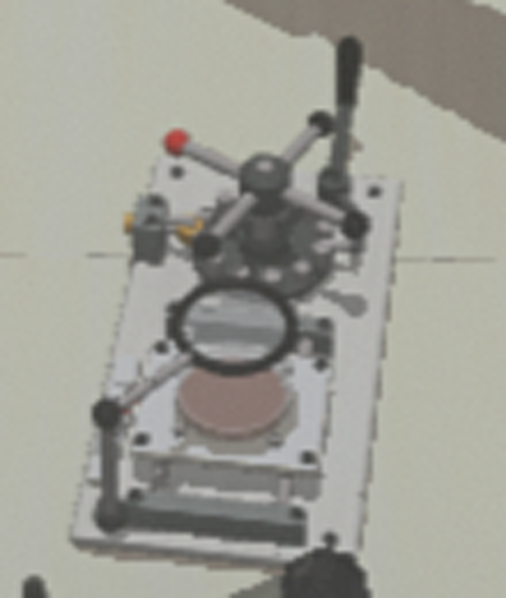

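View pics/t5.png

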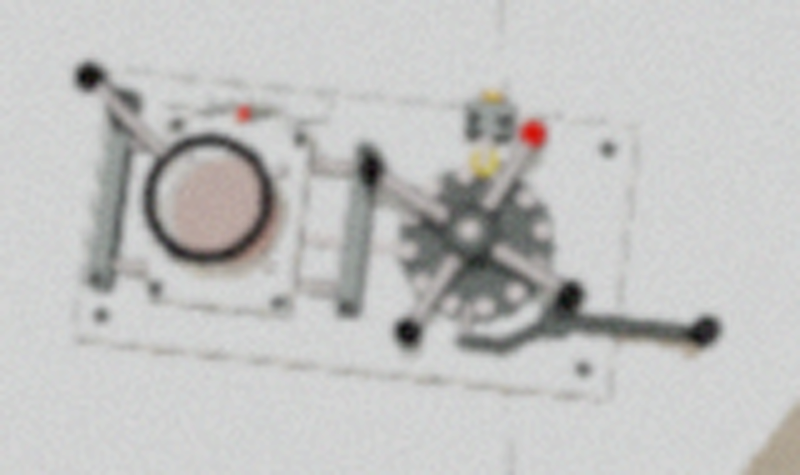

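View pics/T5.png

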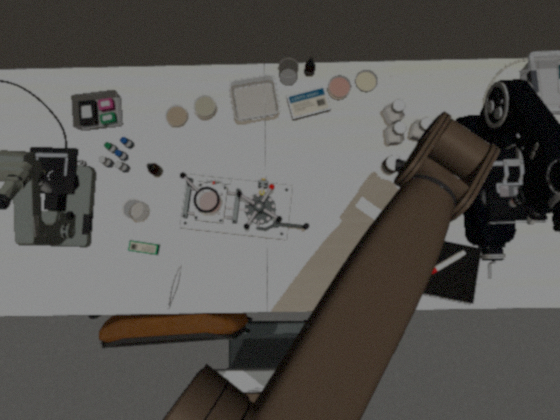

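```bash
python3 -m creep '[[0,-0.01,0,0,1],[0,-0.03,0,0,1],[0,-0.05,0,0,1],[0,-0.06,0,0,1],[0,-0.06,0,0,1]]'
python3 - <<'E'
from station import arm
s=arm.read_state();print(s['ft_force'],s['tool_pos'],s['time']);print(arm.sign_off())
E
```

```text
time: 23.88
tool_pos: [634.2, -285.7, 183.5]
ee_rot: [-0.001, 0.998, -0.063, -0.0]
ft_force: [0.2, 0.3, -0.1]
width: -0.2
[ 0.22157348  0.25554532 -0.08304709] [ 634.21714111 -285.740143    183.50133357] 23.8833
the job is handed in; nothing more can be done
None
```

The stage went on by exactly five clicks and is locked again. I handed the job in at 23.9 s.

- **Unlocking:** I pushed the lever clear to about 0.5 rad, past the 0.3 at which the tooth is free.
- **Turning:** I turned the cross handle clockwise by its red arm. Through the free play the force stayed near zero. I then felt five separate climbs to about 6 N, each followed by a drop, spaced about 0.52 rad apart. I stopped in the loose stretch after the fifth.
- **Locking:** I pushed the lever back until it met its stop at about 10 N, at the position I expected for fully home. I then moved the arm clear.

**Last checks:**
- **Carriage:** in the top picture it has moved about 9.9 mm, against 10 mm for five clicks.
- **Lever:** the grip is at the same pixel as at the start.
- **Dish:** it is still between its pins.
- **Bench:** the other things I could see look unmoved. The arm covered part of the right side of the last top picture, so I could not check there.
- **Robot:** the force reading was near zero, and the arm was clear of everything.

No check failed or disagreed.

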